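# Scoop the excavated beads into their storage box

### The arm

A 6-joint arm with a two-finger parallel gripper is mounted at the origin on the work surface. World frame = base frame: x ahead of the robot, y to its left, z up, the work surface at z = 0. Lengths are in mm, angles in rad, forces in N, time in s.
With the tool pointing down it reaches from about 400 to 825 mm from the base axis. Payload 7 kg.
Tool frame: the origin (TCP) lies at the very end of the fingers, on their centre line; the grasp point (between the pads) lies 19 mm behind it; z points along the fingers, y is the line along which they close (so a half turn about z gives the same grasp; the last joint's range is limited). The gripper opens to 85 mm and grips with 20 to 120 N. Pads are 22 mm wide; open, the fingers measure 114 mm over their backs; the gripper's body (76 mm by 85 mm) begins 54 mm behind the grasp point. The pads swing forward as they close: fully open they stand 13 mm farther back than shut.
Start: joints at [-0.939, 0.359, 0.012, 0, -1.224, -0.288], TCP at [227.493, -635.486, 231.302] pointing down, gripper open.
Joint ranges: [-3.07, 3.07], [-1.43, 2.12], [-1.02, 1.25], [-3.03, 1.67], [-3.05, -0], [-3.03, 3.03]. Speed limits (rad/s): [2.39, 2.39, 3.01, 3.14, 3.14, 3.14].

### API

Orientations are given as a unit quaternion [x, y, z, w].
In Python, from plant import observe, viewer, job, models gives the robot as it stands.
- The arm moves only by the shell command python3 -m crank 'ROWS' [OPENING]. ROWS is JSON, a list that holds one entry, the list of rows, each a list of 4 numbers: the shift along the tool's x, y, z scaled (see below), then the turn about the tool's z scaled (see below). In form: [[[x, y, z, spin], ...]]. A call has 1 to 12 rows; each row is the pose to reach, as a shift and turn from the pose commanded when the call began, along the tool's axes at that moment, turning the shorter way round; what a row does not reach only later rows make up. The controller multiplies each number of a shift by 0.75 m and each number of a turn by pi rad. A row lasts 1/12 s, in which the tool goes at most 41.7 mm and 7.16 degrees, less where a joint would pass 70% of its speed; a pose out of reach is approached as far as the arm can. A call with a number of a shift or a turn outside -1 to 1 is refused whole. A call with a gripper value outside its range is refused whole. OPENING is the opening, from 0 (shut) to 1 (fully open), set as the call begins (- or left out, the last holds). The fingers move at their own pace and stop on an object; the grip force is fixed at half the most. Time passes only in rows, so rows that repeat a pose let the fingers close. It gives the time, the measured TCP pose, the force, the opening and the grip force at its end, in the units of the state.
- observe(): the state, without advancing time (a new reading comes with each control period).
- viewer.grab_frame(name): name is "side" or "top"; returns a dict with "image" (420x560x3 uint8, red, green, blue), "range_z" (420x560 float32, mm along the optical axis (not along the pixel's ray), 0 where there is no reading), "fov_y" (degrees; the focal length in pixels is half the picture's height over the tangent of half this angle, whatever the lens; pixels are square), "cx", "cy" (the principal point, pixels), "dist" ([k1, k2, p1, p2, k3] as OpenCV has them; the pictures are not rectified), "position" and "rotation" of the camera in the world. Camera axes: x right, y up, looking along -z (the intrinsics and any distortion apply to the point x, -y, -z); pixel columns grow to the right and rows downward; lengths in mm; the calibration is good to about 2 mm. A picture is of the moment at which its call begins.
- job.close_job(): hands the job in; it is judged then, once.
Trained networks look in a picture, given as the dict that the camera call returned (one of the last four; its "shot" number tells which), for a name from the list of things; names that differ only in an ending like _2 or _b are one class to them, and where a whole thing is asked for, a point or a joint stands for the part that bears it (a point fixed in the world has none). Each returns a list of dicts, best first, with "confidence" (0 to 1); they miss things now and then, are a little off and sometimes report something else, mostly with a low value. They report only what shows in the picture. A call takes as long as a camera call.
- models.look_for(name, picture): "point" ([column, row] in pixels, amid what is visible of it).
- models.tip_of(name, picture): "point" ([column, row] in pixels: a listed point, or the origin of a listed thing).
The state is a dict: "time": time; "joint_positions": joint angles; "dq": joint speeds; "joint_efforts": joint torques, N m; "eef_pos": TCP position; "tool_rot": TCP orientation; "ft_force": force on the tool from outside, world axes, zero at the start; "ft_torque": the same for the moment, N m; "opening": finger opening in mm; "gripper_force": force on a finger pad.
Only numpy, scipy, OpenCV 4.12 (cv2) and the standard library are available. Lean on these libraries where they do the work, as an engineer would, in place of code of your own. Each camera call takes 0.05 s, during which the arm holds its last target. There are 200 camera calls.

### The job

Scoop all six fragile beads out of the finds tray with the steel scoop and tip them into the empty storage box, then stand the scoop back on the table and let go. Never touch a bead with the gripper, be gentle (do not pinch or jam the beads or drop them from a height, and do not press the scoop hard on the tray), and leave the storage box and the other things on the table where they are.

Things in the scene. Friction and masses are not known exactly. Their poses are not given: they have to be found in the camera images.
- tray: Fixed blue-grey open finds tray, inside 240 (x) x 104 mm (y), walls 4 mm. Origin under its centre; inner floor 8 mm, rim 38 mm above the origin. It stands on packing of unknown height: the origin lies 0 to 14 mm above the table. The beads lie loose in its +x half; the -x half of the floor is empty.
- scoop: Steel hand scoop standing on its flat underside. Pan floor 82 (x, -38 to +44 mm) x 90 (y) x 1.6 mm; lip at the +x edge; side walls 25 mm high on the rear 38 mm only; back wall 40 mm high. Upright black handle behind that, 20 (x) x 24 mm (y), axis at x = -48 mm, from 13 to 108 mm above the underside. Origin: on the underside, 44 mm behind the lip; z up. 0.18 kg.
- scoop_grip (a point): Point on the axis of the scoop's handle at which to grip it from above, closing along the scoop's y (24 mm wide there); 82 mm above the underside, 48 mm behind the scoop's origin.
- scoop_lip (a point): Middle of the lower edge of the scoop's lip, 44 mm ahead (+x) of the scoop's origin.
- store_box: Blue-grey archival box, open, empty, loose (0.25 kg), lined white, paper corners. Outside 118 (x) x 138 (y) x 45 mm high, walls and floor 4 mm. Origin under its centre, on the table.
- coin_box: Bystander: small blue-grey box 80 x 95 x 34 mm holding a bronze coin. Origin under its centre.
- sherd_box: Bystander: small blue-grey box 80 x 95 x 34 mm holding two terracotta sherds. Origin under its centre.
- phone: Bystander: black telephone lying flat, 72 (x) x 150 (y) x 8 mm. Origin under its centre.
- bead0: Round glazed bead, orange-brown, a 20 mm ball of 12 g that rolls easily. Origin at its centre.
- bead1: Round glazed bead, green, a 20 mm ball of 12 g that rolls easily. Origin at its centre.
- bead2: Round glazed bead, dark blue, a 20 mm ball of 12 g that rolls easily. Origin at its centre.
- bead3: Round glazed bead, amber, a 20 mm ball of 12 g that rolls easily. Origin at its centre.
- bead4: Round glazed bead, red, a 20 mm ball of 12 g that rolls easily. Origin at its centre.
- bead5: Round glazed bead, teal, a 20 mm ball of 12 g that rolls easily. Origin at its centre.

How it is judged (in metres and radians):
On the way:
1. at least one bead rides in the scoop, lifted clear of the tray (higher than 75 mm above the table) (((x of bead0 in the frame of scoop between -0.038 and 0.044 m and y of bead0 in the frame of scoop between -0.045 and 0.045 m and z of bead0 in the frame of scoop between 0 and 0.05 m and height (world z) of bead0 above 0.075 m) or (x of bead1 in the frame of scoop between -0.038 and 0.044 m and y of bead1 in the frame of scoop between -0.045 and 0.045 m and z of bead1 in the frame of scoop between 0 and 0.05 m and height (world z) of bead1 above 0.075 m) or (x of bead2 in the frame of scoop between -0.038 and 0.044 m and y of bead2 in the frame of scoop between -0.045 and 0.045 m and z of bead2 in the frame of scoop between 0 and 0.05 m and height (world z) of bead2 above 0.075 m) or (x of bead3 in the frame of scoop between -0.038 and 0.044 m and y of bead3 in the frame of scoop between -0.045 and 0.045 m and z of bead3 in the frame of scoop between 0 and 0.05 m and height (world z) of bead3 above 0.075 m) or (x of bead4 in the frame of scoop between -0.038 and 0.044 m and y of bead4 in the frame of scoop between -0.045 and 0.045 m and z of bead4 in the frame of scoop between 0 and 0.05 m and height (world z) of bead4 above 0.075 m) or (x of bead5 in the frame of scoop between -0.038 and 0.044 m and y of bead5 in the frame of scoop between -0.045 and 0.045 m and z of bead5 in the frame of scoop between 0 and 0.05 m and height (world z) of bead5 above 0.075 m))), for 0.2 s.
At the end, for the whole second after the job is handed in: All six beads lie at rest inside the storage box (within its walls and below its rim); the box is upright (within 0.1 rad); the scoop stands on its flat underside on the table top itself (origin under 5 mm high, tilt under 0.1 rad), at rest and released (x of bead0 in the frame of store_box between -0.055 and 0.055 m and y of bead0 in the frame of store_box between -0.065 and 0.065 m and z of bead0 in the frame of store_box between 0 and 0.045 m and linear speed of each of bead0, bead1, bead2, bead3, bead4, bead5 below 0.05 m/s and x of bead1 in the frame of store_box between -0.055 and 0.055 m and y of bead1 in the frame of store_box between -0.065 and 0.065 m and z of bead1 in the frame of store_box between 0 and 0.045 m and x of bead2 in the frame of store_box between -0.055 and 0.055 m and y of bead2 in the frame of store_box between -0.065 and 0.065 m and z of bead2 in the frame of store_box between 0 and 0.045 m and x of bead3 in the frame of store_box between -0.055 and 0.055 m and y of bead3 in the frame of store_box between -0.065 and 0.065 m and z of bead3 in the frame of store_box between 0 and 0.045 m and x of bead4 in the frame of store_box between -0.055 and 0.055 m and y of bead4 in the frame of store_box between -0.065 and 0.065 m and z of bead4 in the frame of store_box between 0 and 0.045 m and x of bead5 in the frame of store_box between -0.055 and 0.055 m and y of bead5 in the frame of store_box between -0.065 and 0.065 m and z of bead5 in the frame of store_box between 0 and 0.045 m and angle between each of store_box, scoop's own z axis and vertical below 0.1 rad and height (world z) of scoop below 0.005 m and linear speed of scoop below 0.03 m/s); the robot touches nothing.
It fails at once if the gripper or arm touches a bead (contact force between any of the fingers, the arm and bead0 above 0.2 N or contact force between any of the fingers, the arm and bead1 above 0.2 N or contact force between any of the fingers, the arm and bead2 above 0.2 N or contact force between any of the fingers, the arm and bead3 above 0.2 N or contact force between any of the fingers, the arm and bead4 above 0.2 N or contact force between any of the fingers, the arm and bead5 above 0.2 N).
It fails at once if a bead is pinched or jammed: any contact force on it above 10 N (contact force between any of bead0, bead1, bead2, bead3, bead4, bead5 and anything else above 10 N).
It fails at once if a bead is dropped from a height or flung: its speed exceeds 1.6 m/s (a free fall of 130 mm) (linear speed of any of bead0, bead1, bead2, bead3, bead4, bead5 above 1.6 m/s).
It fails at once if the scoop is pressed on the tray with more than 40 N (contact force between scoop and tray above 40 N).
It fails at once if the storage box or a bystander (coin box, sherd box, phone) is moved by more than 25 mm (distance of any of coin_box, sherd_box, phone, store_box from where it was at the start of the episode above 0.025 m).
It also fails if it takes over 72 s, if anything falls off the work surface, if the arm or the gripper's body presses on something with over 40 N, if the wrist force passes 120 N, or if a joint passes its speed limit or range.

## Working session

There is one attempt and no reset: what is moved stays moved. The work goes in short steps, Python scripts to look and compute and a shell command to move; the robot and the scene stay as the last step left them, time stands still between calls to the robot, and variables do not carry over. Pictures are saved under pics/ and viewed, at most 10 in all, crops included, and the job is handed in when it is done.

```bash
mkdir -p pics; cat > h.py <<'E'
import numpy as np,cv2
from plant import observe,viewer,job,models
def K(f):
    fl=f["image"].shape[0]/2/np.tan(np.radians(f["fov_y"])/2)
    return np.array([[fl,0,f["cx"]],[0,fl,f["cy"]],[0,0,1.]])
def ray(f,px):
    u=cv2.undistortPoints(np.array([[px]],float),K(f),np.array(f["dist"],float))[0,0]
    return np.array(f["position"],float),np.array(f["rotation"],float).reshape(3,3)@np.array([u[0],-u[1],-1.])
def atz(f,px,z):
    p,d=ray(f,px); return p+d*(z-p[2])/d[2]
def bydepth(f,px,w=2):
    c,r=int(round(px[0])),int(round(px[1])); a=f["range_z"][max(r-w,0):r+w+1,max(c-w,0):c+w+1]; a=a[a>0]
    if a.size==0: return None
    p,d=ray(f,px); return p+d*np.median(a)
def cloud(f):
    H,W=f["range_z"].shape; g=np.mgrid[0:H,0:W]; px=np.stack([g[1],g[0]],-1).reshape(-1,1,2).astype(float)
    u=cv2.undistortPoints(px,K(f),np.array(f["dist"],float))[:,0]
    d=np.c_[u[:,0],-u[:,1],-np.ones(len(u))]*f["range_z"].reshape(-1,1)
    return (d@np.array(f["rotation"],float).reshape(3,3).T+np.array(f["position"])).reshape(H,W,3)
def save(f,n,s=1):
    cv2.imwrite(f"pics/{n}.png",cv2.resize(f["image"][:,:,::-1],None,fx=s,fy=s))
E
python3 - <<'E'
from h import *
np.set_printoptions(precision=1,suppress=True)
a=viewer.grab_frame("top");b=viewer.grab_frame("side")
save(a,"top0",1.4);save(b,"side0",1.4)
for n,f in(("top",a),("side",b)):
    print(n,f["position"],np.array(f["rotation"]).tolist(),f["fov_y"],f["dist"])
    for t in "tray scoop scoop_grip scoop_lip store_box coin_box sherd_box phone bead0 bead1 bead2 bead3 bead4 bead5".split():
        for r in models.tip_of(t,f)[:1]:
            print(t,r["point"],round(r["confidence"],2),bydepth(f,r["point"]))
print(observe())
E
```

```text
top [ 390.1   -5.3 1251.2] [-0.050727398002684845, 0.04536920992968901, 0.713746322439548, -0.697090060957875] 42.384107126910386 [-0.2  0.   0.   0.   0. ]Traceback (most recent call last):
  File "<stdin>", line 9, in <module>
  File "h.py", line 14, in bydepth
    p,d=ray(f,px); return p+d*np.median(a)
        ~~~^^^^^^
  File "h.py", line 8, in ray
    return np.array(f["position"],float),np.array(f["rotation"],float).reshape(3,3)@np.array([u[0],-u[1],-1.])
                                         ~~~~~~~~~~~~~~~~~~~~~~~~~~~~~~~~~~~~~^^^^^
ValueError: cannot reshape array of size 4 into shape (3,3)
```

View pics/top0.png

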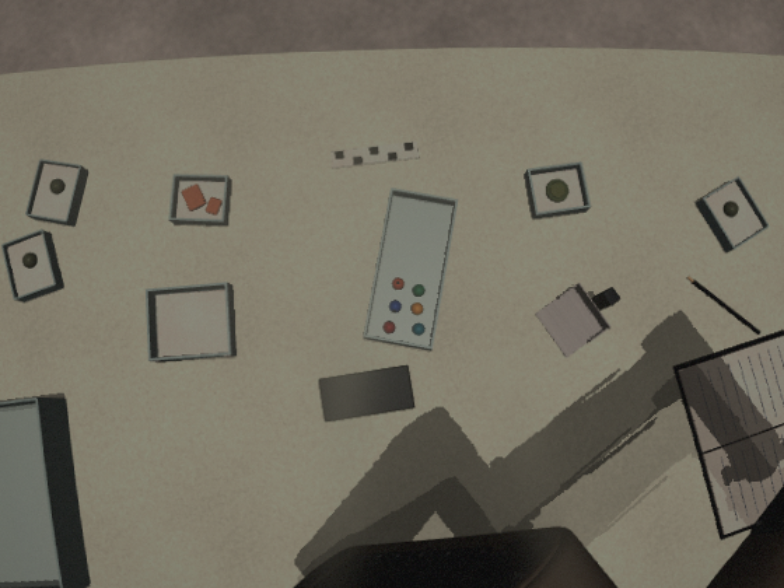

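View pics/side0.png

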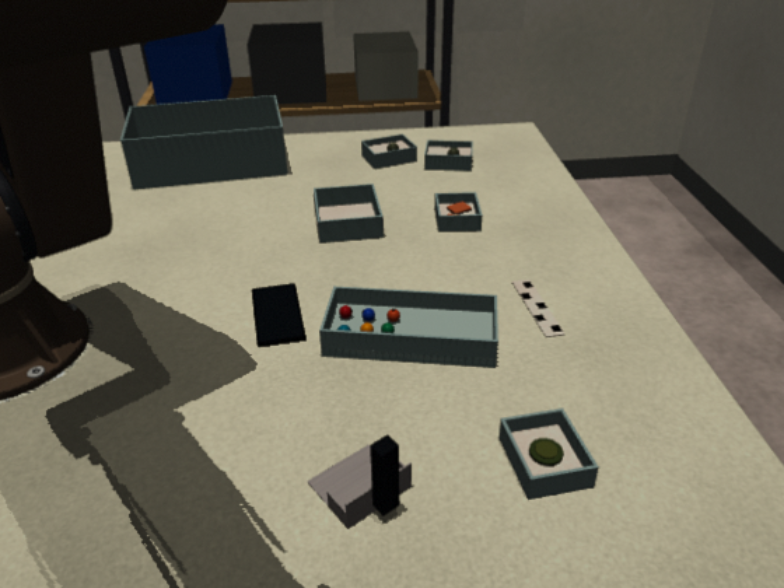

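The top view shows the tray at about (410,270), with its six beads in the near (robot-side) half. The scoop is at (572,320) with its handle to the upper right, the empty store box at (192,322), and the phone just below the tray at (367,393).

```bash
sed -i 's/np.array(f\["rotation"\],float).reshape(3,3)/Rot.from_quat(f["rotation"]).as_matrix()/; 1a from scipy.spatial.transform import Rotation as Rot' h.py
python3 - <<'E'
from h import *
np.set_printoptions(precision=1,suppress=True)
a=viewer.grab_frame("top");b=viewer.grab_frame("side")
np.savez("c0.npz",t=cloud(a),s=cloud(b),ti=a["image"],si=b["image"])
zz=dict(tray=8,scoop=1,scoop_grip=82,scoop_lip=0,store_box=4,coin_box=0,sherd_box=0,phone=8)
for n,f in(("top",a),("side",b)):
    for t in "tray scoop scoop_grip scoop_lip store_box coin_box sherd_box phone bead0 bead1 bead2 bead3 bead4 bead5".split():
        for r in models.tip_of(t,f)[:1]:
            print(n,t,np.array(r["point"]),round(r["confidence"],2),bydepth(f,r["point"]),atz(f,r["point"],0 if t in zz and t!="scoop_grip" else 82 if t=="scoop_grip" else 25))
# rectangles from top cloud
c=cloud(a);x,y,z=c[...,0],c[...,1],c[...,2]
for nm,(X0,X1,Y0,Y1,Z0,Z1) in dict(tray=(330,720,-160,90,32,60),box=(340,600,200,500,38,60),scoophandle=(400,600,-420,-180,95,125),scooppan=(400,600,-420,-180,-10,12)).items():
    m=(x>X0)&(x<X1)&(y>Y0)&(y<Y1)&(z>Z0)&(z<Z1)
    p=c[m][:,:2].astype(np.float32)
    if len(p)>5: print(nm,len(p),cv2.minAreaRect(p),"z",np.median(c[m][:,2]))
s=observe(); print(s["eef_pos"],s["tool_rot"],s["opening"],s["ft_force"],s["time"])
E
```

```text
top tray [292.1 192.9] 0.67 [594.1 -34.2  19.3] [597.3 -34.7   0. ]
top scoop [405.8 230.4] 0.88 [ 502.1 -298.4    1.9] [ 502.2 -298.8    0. ]
top scoop_grip [433.2 213.2] 0.88 [ 528.2 -336.3  107.2] [ 531.2 -343.6   82. ]
top scoop_lip [393.5 239.1] 0.97 [ 482.4 -267.8    3.2] [ 482.7 -268.5    0. ]
top store_box [136.  231.2] 0.83 [514.8 333.7   4.9] [515.3 335.1   0. ]
top coin_box [397.6 135.4] 0.62 [ 725.5 -287.4   22.5] [ 731.6 -292.5    0. ]
top sherd_box [150.1 143.2] 0.94 [721.8 298.5  21.3] [727.6 303.7   0. ]
top phone [260.9 277.9] 0.63 [401.   41.8  10.8] [401.1  42.3   0. ]
top bead0 [298.7 234.5] 0.62 [496.  -46.1  37.7] [497.1 -46.5  25. ]
top bead1 [298.7 234.5] 0.62 [496.  -46.1  37.7] [497.1 -46.5  25. ]
top bead2 [298.7 234.5] 0.62 [496.  -46.1  37.7] [497.1 -46.5  25. ]
top bead3 [298.7 234.5] 0.62 [496.  -46.1  37.7] [497.1 -46.5  25. ]
top bead4 [298.7 234.5] 0.62 [496.  -46.1  37.7] [497.1 -46.5  25. ]
top bead5 [298.7 234.5] 0.62 [496.  -46.1  37.7] [497.1 -46.5  25. ]
side tray [292.5 232.6] 0.65 [594.9 -31.6  18.3] [597.7  -7.9   0. ]
side scoop [257.3 348.
[... 848 characters left out ...]
 25. ]
side bead5 [264.3 234.5] 0.61 [535.5 -50.7  32.5] [535.9 -40.9  25. ]
tray 998 ((595.4346313476562, -36.36149597167969), (112.24594116210938, 249.59632873535156), 78.35686492919922) z 45.99610130943131
box 534 ((515.3521118164062, 328.1589660644531), (120.56714630126953, 139.86997985839844), 4.058496475219727) z 45.96576748634368
scoophandle 122 ((532.0289306640625, -342.9082946777344), (24.723474502563477, 21.634368896484375), 33.63947677612305) z 108.15945227112218
scooppan 8070 ((500.00054931640625, -300.02001953125), (239.95509338378906, 199.98739624023438), 89.99500274658203) z 1.6726086675392935
[ 227.5 -635.5  231.3] [-0.2  1.  -0.  -0. ] 85.34426406148967 [ 0.2 -0.2  0. ] 1.65
```

```bash
python3 - <<'E'
from h import *
np.set_printoptions(precision=3,suppress=True)
d=np.load("c0.npz");c=d["t"];s=d["s"]
o=np.array([595.4,-36.4]);a=np.radians(168.36);u=np.array([np.cos(a),np.sin(a)]);v=np.array([-u[1],u[0]])
for n,c in(("top",d["t"]),("side",d["s"])):
    q=c[...,:2]-o;X=q@u;Y=q@v;z=c[...,2]
    print(n,"floor",np.median(z[(abs(X+60)<40)&(abs(Y)<30)&(z<30)]),"rim",np.percentile(z[(abs(X)<124)&(abs(Y)<56)],99),
     "table",np.median(z[(abs(X)<100)&(abs(Y-120)<20)]),"boxfloor",np.median(z[(abs(c[...,0]-515)<30)&(abs(c[...,1]-328)<30)]))
    m=((X>0)&(X<118)&(abs(Y)<50)&(z>24)&(z<42)).astype(np.uint8)
    k,l,st,ce=cv2.connectedComponentsWithStats(m)
    for i in range(1,k):
        if st[i,4]>15:print(st[i,4],ce[i],"tray xy",X[l==i].mean(),Y[l==i].mean(),z[l==i].max())
st=observe();R=Rot.from_quat(st["tool_rot"]).as_matrix();print(R,st["joint_positions"])
hx=np.radians(123.3);h=np.array([532.0,-342.9,63]);p=np.array(st["eef_pos"])
sc=h+np.r_[48*np.cos(hx),48*np.sin(hx),0]
print("yaw tool y",np.degrees(np.arctan2(R[1,1],R[0,1])),"tool-frame shift",R.T@(h-p),"scaled",R.T@(h-p)/750)
E
```

```text
top floor 18.952360256518432 rim 51.72910086585083 table 1.7196420051075165 boxfloor 6.720305997224159
59 [283.61  202.153] tray xy 28.76611346460637 -16.938629470831987 41.427121129320994
59 [298.424 207.017] tray xy 33.692251674068594 18.087712991878924 40.65016489050299
57 [281.772 218.404] tray xy 66.05938538391328 -14.431695422150796 40.51089527111412
60 [297.467 220.017] tray xy 63.441347963782796 21.11160440724124 41.17568158392851
62 [277.258 233.258] tray xy 100.99840789609273 -18.44740259462336 41.57657631856455
59 [298.254 234.559] tray xy 95.52136708558348 28.613068923543 40.58346083074662
side floor 17.819098960248994 rim 48.687443856817 table 0.5369077549059966 boxfloor 4.932297242840889
66 [246.409 222.061] tray xy 98.99509627150387 -13.056742076078239 38.264641726372474
67 [262.522 224.06 ] tray xy 64.44495937983184 -9.373274444432877 37.807895475334476
66 [280.5   224.576] tray xy 27.10411928413853 -11.41561034108648 38.52357004050384
52 [261.615 233.808] tray xy 61.336189482854095 25.320649097728804 37.65479582545413
62 [276.355 234.226] tray xy 31.658437010445258 23.19882069651262 38.34157911113152
30 [245.    233.733] tray xy 94.22061598534422 31.081193031936216 38.62623100106532
[[-0.941 -0.337 -0.   ]
 [-0.337  0.941 -0.   ]
 [ 0.    -0.    -1.   ]] [-0.939  0.359  0.012  0.    -1.224 -0.288]
yaw tool y 109.69988600489488 tool-frame shift [-385.315  172.819  168.304] scaled [-0.514  0.23   0.224]
```

```bash
python3 -m crank '[[[-0.514,0.23,0.1,0.424],[-0.514,0.23,0.1,0.424],[-0.514,0.23,0.1,0.424],[-0.514,0.23,0.1,0.424],[-0.514,0.23,0.1,0.424],[-0.514,0.23,0.1,0.424],[-0.514,0.23,0.1,0.424],[-0.514,0.23,0.1,0.424],[-0.514,0.23,0.1,0.424],[-0.514,0.23,0.1,0.424],[-0.514,0.23,0.1,0.424],[-0.514,0.23,0.1,0.424]]]' 1
cat > st.py <<'E'
import sys
from h import *
np.set_printoptions(precision=3,suppress=True)
def S(goal=None,yaw=None):
    s=observe();R=Rot.from_quat(s["tool_rot"]).as_matrix();p=np.array(s["eef_pos"])
    print("t",round(s["time"],2),"p",p,"yaw",np.degrees(np.arctan2(R[1,0],R[0,0])),"F",s["ft_force"],"op",s["opening"],"gf",s["gripper_force"],"q",np.array(s["joint_positions"]))
    if goal is not None: print("scaled",R.T@(np.array(goal)-p)/750)
    if yaw is not None: print("spin",((np.degrees(np.arctan2(R[1,0],R[0,0]))-yaw+180)%360-180)/180)
if __name__=="__main__":
    a=[float(i) for i in sys.argv[1:]]
    S(a[:3] if len(a)>2 else None,a[3] if len(a)>3 else None)
E
python3 st.py 532 -342.9 63 123.3
```

```text
time: 2.65
eef_pos: [535.5, -339.5, 155.0]
tool_rot: [0.477, 0.879, 0.0, -0.0]
ft_force: [-0.8, -1.0, 0.1]
opening: 85.5
gripper_force: 0.0
t 2.65 p [ 535.475 -339.498  154.986] yaw 123.0775415060317 F [-0.755 -1.029  0.125] op 85.53972685467714 gf 0.0 q [-0.258  0.349 -0.185 -0.    -1.038 -2.306]
scaled [-0.001 -0.006  0.123]
spin -0.0012358805220461337
```

```bash
python3 -m crank '[[[0,0,0.03,0],[0,0,0.06,0],[0,0,0.06,0],[0,0,0.06,0]]]' 1; python3 st.py 532 -342.9 63 123.3
```

```text
time: 2.98
eef_pos: [531.5, -343.1, 110.6]
tool_rot: [0.474, 0.88, -0.0, -0.001]
ft_force: [0.4, 0.2, 1.1]
opening: 85.1
gripper_force: 0.0
t 2.98 p [ 531.456 -343.085  110.591] yaw 123.40003710193471 F [0.401 0.204 1.058] op 85.098656108131 gf 0.0 q [-0.265  0.389 -0.237  0.    -0.948 -2.294]
scaled [-0.     0.001  0.063]
spin 0.0005557616774151736
```

```bash
python3 -m crank '[[[0,0,0.03,0],[0,0,0.063,0],[0,0,0.063,0],[0,0,0.063,0]]]' 1; python3 -m crank '[[[0,0,0,0],[0,0,0,0],[0,0,0,0],[0,0,0,0],[0,0,0,0],[0,0,0,0],[0,0,0,0],[0,0,0,0]]]' 0;  python3 st.py
```

```text
time: 3.32
eef_pos: [532.0, -343.5, 64.7]
tool_rot: [0.474, 0.88, -0.0, -0.0]
ft_force: [0.6, -0.4, 0.5]
opening: 85.6
gripper_force: 0.0
time: 3.98
eef_pos: [532.6, -343.3, 64.8]
tool_rot: [0.474, 0.88, -0.0, 0.0]
ft_force: [-1.0, 0.7, 5.9]
opening: 23.3
gripper_force: 59.2
t 3.98 p [ 532.604 -343.349   64.832] yaw 123.39421891373377 F [-1.039  0.691  5.925] op 23.26169591905613 gf 59.24422323703766 q [-0.265  0.438 -0.282  0.    -0.85  -2.294]
```

```bash
python3 -m crank '[[[0,0,-0.02,0],[0,0,-0.06,0],[0,0,-0.1,0],[0,0,-0.13,0],[0,0,-0.13,0],[0,0,-0.13,0]]]' 0;  python3 st.py 685.1 -56.9 162 168.4
```

```text
time: 4.48
eef_pos: [532.9, -343.2, 162.7]
tool_rot: [0.474, 0.88, 0.0, 0.001]
ft_force: [0.4, -0.1, -2.8]
opening: 23.3
gripper_force: 59.3
t 4.48 p [ 532.882 -343.193  162.734] yaw 123.37169578512373 F [ 0.393 -0.113 -2.79 ] op 23.30458880338347 gf 59.3449991941452 q [-0.265  0.34  -0.179 -0.    -1.049 -2.294]
scaled [0.207 0.379 0.001]
spin -0.2501572456382015
```

```bash
python3 -m crank '[[[0.02,0.04,0,-0.025],[0.05,0.09,0,-0.055],[0.08,0.14,0,-0.09],[0.11,0.19,0,-0.12],[0.13,0.24,0,-0.155],[0.155,0.285,0,-0.185],[0.18,0.33,0,-0.22],[0.2,0.365,0,-0.24],[0.208,0.379,0,-0.25],[0.208,0.379,0,-0.25],[0.208,0.379,0,-0.25],[0.208,0.379,0,-0.25]]]' 0;  python3 st.py 685.1 -56.9 162 168.4
python3 - <<'E'
from h import *
a=viewer.grab_frame("top");b=viewer.grab_frame("side")
im=np.hstack([a["image"][80:330,180:480],b["image"][100:350,180:480]]);cv2.imwrite("pics/a1.png",cv2.resize(im[:,:,::-1],None,fx=1.33,fy=1.33))
for f in(a,b):
    print([ (np.array(r["point"]),round(r["confidence"],2)) for r in models.tip_of("scoop_lip",f)[:1]])
E
```

```text
time: 5.48
eef_pos: [682.8, -57.2, 160.3]
tool_rot: [0.102, 0.995, -0.0, -0.001]
ft_force: [-0.2, 0.2, -1.3]
opening: 23.4
gripper_force: 59.5
t 5.48 p [682.796 -57.181 160.274] yaw 168.2981495465614 F [-0.23   0.198 -1.264] op 23.409319479349556 gf 59.53650891780853 q [ 0.2    0.424 -0.055 -0.    -1.094 -1.975]
scaled [-0.003  0.001 -0.002]
spin -0.0005658358524366728
[(array([294.6, 190.4]), 0.59)]
[(array([290.3, 204.6]), 0.81)]
```

View pics/a1.png

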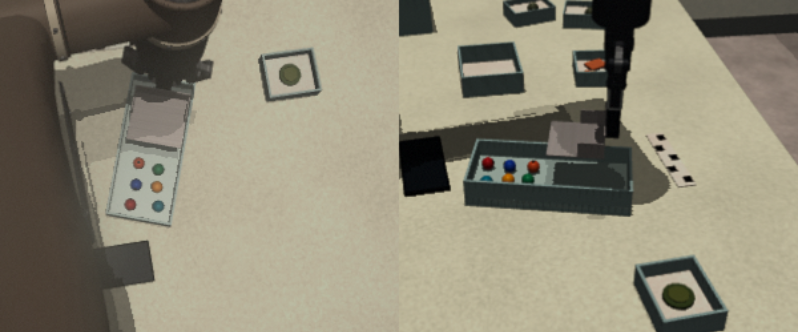

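The pan hangs over the tray's empty half. I'll check its level and lateral fit in the depth data before lowering it.

```bash
cat > pan.py <<'E'
from h import *
np.set_printoptions(precision=3,suppress=True)
o=np.array([595.4,-36.4]);a=np.radians(168.36);u=np.array([np.cos(a),np.sin(a)]);v=np.array([-u[1],u[0]])
def pan():
    s=observe();p=np.array(s["eef_pos"]);h=p[2]-64
    for n in("top","side"):
        c=cloud(viewer.grab_frame(n));q=c[...,:2]-p[:2];R=Rot.from_quat(s["tool_rot"]).as_matrix()
        X=q@R[:2,0];Y=q@R[:2,1];z=c[...,2]
        m=(X>20)&(X<110)&(abs(Y)<60)&(abs(z-h-3)<11)
        A=np.c_[X[m],Y[m],np.ones(m.sum())];k=np.linalg.lstsq(A,z[m],rcond=None)[0]
        print(n,m.sum(),"slope x,y",k[:2],"z pan at X=20,90",k@[20,0,1],k@[90,0,1],"underside exp",h)
        w=c[m][:,:2]-o; print(" tray X",np.percentile(w@u,[1,99]),"Y",np.percentile(w@v,[1,99]),cv2.minAreaRect(c[m][:,:2].astype(np.float32)))
if __name__=="__main__": pan()
E
python3 pan.py
```

```text
top 1335 slope x,y [-0.006 -0.003] z pan at X=20,90 100.20223818157542 99.80934060631883 underside exp 97.57126062775777
 tray X [-69.608   0.914] Y [-40.385  46.751] ((628.3684692382812, -46.471065521240234), (90.11944580078125, 72.19212341308594), 78.37459564208984)
side 944 slope x,y [-0.057 -0.009] z pan at X=20,90 101.8426451778609 97.87801710935847 underside exp 97.57126062775777
 tray X [-69.596   0.537] Y [-41.682  50.342] ((628.4661865234375, -47.62035369873047), (93.81378936767578, 71.68408203125), 78.4522476196289)
```

```bash
python3 -m crank '[[[0,0.002,0.03,0],[0,0.002,0.06,0],[0,0.002,0.08,0],[0,0.002,0.095,0],[0,0.002,0.1,0],[0,0.002,0.1,0],[0,0.002,0.1,0]]]' 0 |grep -A3 eef;python3 -m crank '[[[0,0,0.002,0],[0,0,0.002,0],[0,0,0.002,0]]]' 0|grep -E "eef|ft";python3 -m crank '[[[0,0,0.002,0],[0,0,0.002,0],[0,0,0.002,0]]]' 0|grep -E "eef|ft";python3 st.py
```

```text
eef_pos: [684.7, -55.2, 87.4]
tool_rot: [0.101, 0.995, -0.0, 0.001]
ft_force: [0.5, 0.3, -0.9]
opening: 23.4
eef_pos: [684.5, -55.0, 85.9]
ft_force: [0.1, -0.1, -1.2]
eef_pos: [684.1, -55.0, 83.6]
ft_force: [-0.8, -0.6, -1.4]
t 6.87 p [684.096 -54.988  83.582] yaw 168.38116023114338 F [-0.796 -0.647 -1.441] op 23.485409968965413 gf 59.61248338222504 q [ 0.203  0.491 -0.137  0.    -0.943 -1.977]
```

```bash
python3 -m crank '[[[0,0,0.0014,0],[0,0,0.0014,0],[0,0,0.0014,0]]]' 0|grep -E "eef|ft";python3 -m crank '[[[0,0,0.001,0],[0,0,0.001,0],[0,0,0.001,0]]]' 0|grep -E "eef|ft"; python3 st.py
```

```text
eef_pos: [684.1, -55.0, 82.4]
ft_force: [0.1, 1.0, -1.5]
eef_pos: [684.3, -55.1, 82.1]
ft_force: [-0.9, -0.4, 1.7]
t 7.37 p [684.302 -55.081  82.141] yaw 168.38445163243094 F [-0.926 -0.355  1.733] op 23.19068665035994 gf 59.94268298149109 q [ 0.203  0.493 -0.138  0.    -0.94  -1.977]
```

```bash
python3 -m crank '[[[0.003,0,0,0],[0.009,0,0,0],[0.016,0,0,0],[0.023,0,0,0],[0.03,0,0,0],[0.037,0,0,0],[0.044,0,0,0],[0.051,0,0,0],[0.058,0,0,0],[0.065,0,0,0],[0.072,0,0,0],[0.079,0,0,0]]]' 0|grep -E "eef|ft"; python3 - <<'E'
from h import *
a=viewer.grab_frame("top");b=viewer.grab_frame("side")
im=np.hstack([a["image"][120:280,220:360],b["image"][180:290,200:380][:, :, :].repeat(1,0)[:110].copy() if 0 else cv2.resize(b["image"][180:290,210:366],(227,160))]);cv2.imwrite("pics/a2.png",cv2.resize(im[:,:,::-1],None,fx=2.1,fy=2.1))
E
```

```text
eef_pos: [626.0, -43.0, 82.1]
ft_force: [2.7, -1.4, 4.6]
```

View pics/a2.png

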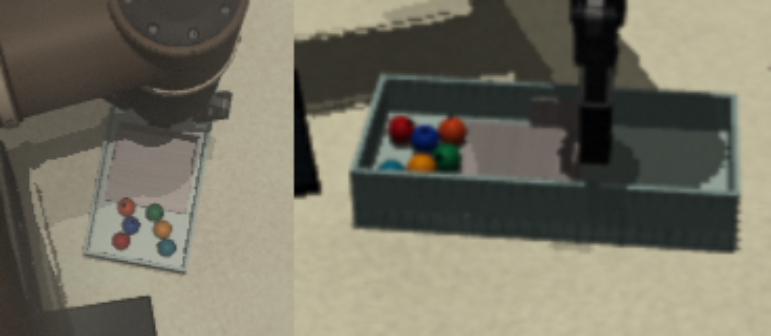

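The lip has pushed the beads into a clump near the +x wall, with none beside the pan. I'll continue slowly.

```bash
python3 -m crank '[[[0.003,0,0,0],[0.006,0,0,0],[0.009,0,0,0],[0.012,0,0,0],[0.015,0,0,0],[0.018,0,0,0],[0.021,0,0,0],[0.024,0,0,0],[0.027,0,0,0],[0.03,0,0,0],[0.033,0,0,0],[0.036,0,0,0]]]' 0|grep -E "eef|ft"; python3 -m crank '[[[0.003,0,0,0],[0.006,0,0,0],[0.009,0,0,0],[0.012,0,0,0],[0.015,0,0,0],[0.018,0,0,0]]]' 0|grep -E "eef|ft";python3 - <<'E'
from h import *
a=viewer.grab_frame("top");b=viewer.grab_frame("side")
im=np.hstack([a["image"][120:280,220:360],cv2.resize(b["image"][180:290,210:366],(227,160))]);cv2.imwrite("pics/a3.png",cv2.resize(im[:,:,::-1],None,fx=2.1,fy=2.1))
E
```

```text
eef_pos: [600.0, -37.6, 82.1]
ft_force: [3.1, -0.3, 5.0]
eef_pos: [586.8, -34.9, 82.1]
ft_force: [3.9, -0.9, 4.9]
```

View pics/a3.png

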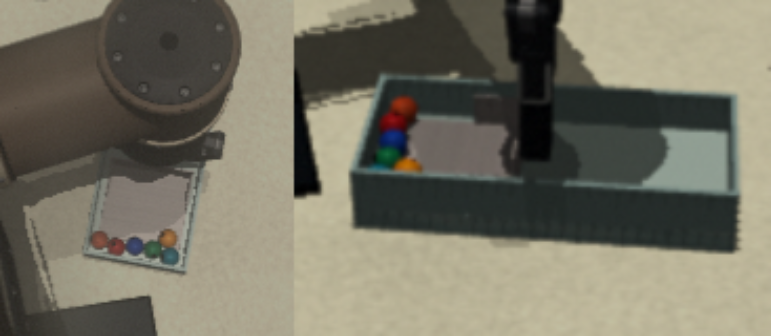

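The beads have spread into a row of five along the wall: orange at the left, teal at the right, and amber behind. The outer two may be close to the pan's edges, so I'll measure them before going on.

```bash
cat > beads.py <<'E'
from pan import *
def beads(n="top",pr=True):
    f=viewer.grab_frame(n);c=cloud(f);q=c[...,:2]-o;X=q@u;Y=q@v;z=c[...,2]
    s=observe();p=np.array(s["eef_pos"]);P=p[:2]-o
    print("scoop lip tray X",P@u+92,"Y",P@v,"underside",p[2]-64.8)
    hsv=cv2.cvtColor(f["image"],cv2.COLOR_RGB2HSV)
    m=((abs(X)<122)&(abs(Y)<54)&(z>14)&(z<70)&(hsv[...,1]>100)&(hsv[...,2]>40)).astype(np.uint8)
    hs=hsv[...,0].astype(int)
    for nm,(a,b) in dict(red=(172,190),orange=(4,12),amber=(13,22),green=(55,80),teal=(85,104),blue=(105,130)).items():
        h=np.where(hs<3,hs+180,hs) if nm=="red" else hs
        k=m*((h>=a)&(h<=b)); 
        if k.sum()>8: print(nm,k.sum(),"X",np.round(np.mean(X[k>0]),1),"Y",np.round(np.mean(Y[k>0]),1),"z",z[k>0].max().round(1))
    return f,hsv,X,Y,z,m
if __name__=="__main__":
    beads("top");beads("side")
E
python3 beads.py
```

```text
scoop lip tray X 101.1228030473809 Y 0.26979807408469164 underside 17.230644272310073
red 10 X 108.8 Y -20.3 z 45.0
orange 55 X 107.3 Y -38.0 z 42.5
amber 51 X 92.1 Y 31.2 z 44.2
blue 20 X 107.0 Y -1.6 z 42.0
scoop lip tray X 101.10714732643643 Y 0.2774264417076907 underside 17.24402098967846
red 43 X 109.6 Y -18.6 z 38.8
orange 55 X 104.6 Y -37.7 z 38.0
amber 32 X 90.5 Y 31.5 z 39.3
green 35 X 105.9 Y 21.8 z 39.8
teal 15 X 109.2 Y 32.2 z 46.0
blue 46 X 105.5 Y 1.1 z 39.2
```

```bash
python3 -m crank '[[[0.004,0,0,0],[0.01,0,0,0],[0.016,0,0,0],[0.0205,0,0,0],[0.0215,0,0,0],[0.0215,0,0,0]]]' 0|grep -E "eef|ft"; python3 - <<'E'
from beads import *
f,*_=beads("top");b=viewer.grab_frame("side");
im=np.hstack([f["image"][120:280,220:360],cv2.resize(b["image"][180:290,210:366],(227,160))]);cv2.imwrite("pics/a4.png",cv2.resize(im[:,:,::-1],None,fx=2.1,fy=2.1))
beads("side")
E
```

```text
eef_pos: [570.5, -31.6, 82.1]
ft_force: [0.9, 0.5, 7.9]
scoop lip tray X 117.37399755198426 Y 0.29189914088470953 underside 17.22714930073053
orange 63 X 110.6 Y -35.2 z 43.0
amber 56 X 93.8 Y 28.7 z 43.7
blue 21 X 111.3 Y -1.2 z 44.9
scoop lip tray X 117.35408610855413 Y 0.316924185728988 underside 17.244816436780738
red 44 X 108.5 Y -18.0 z 39.5
orange 51 X 109.2 Y -39.6 z 39.6
amber 39 X 92.5 Y 29.3 z 39.9
green 38 X 108.8 Y 22.1 z 38.7
teal 15 X 109.5 Y 30.2 z 46.7
blue 43 X 109.2 Y 1.7 z 39.2
```

View pics/a4.png

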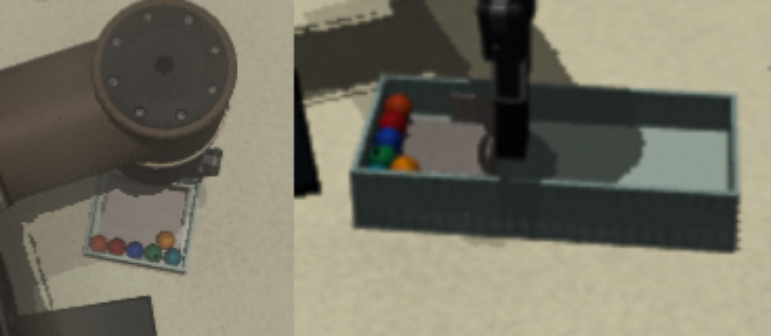

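All six are over the pan. I'll ease back slightly, lift within the tray, and check.

```bash
python3 -m crank '[[[-0.001,0,0,0],[-0.002,0,-0.001,0],[-0.002,0,-0.004,0],[-0.002,0,-0.008,0],[-0.002,0,-0.012,0],[-0.002,0,-0.015,0],[-0.002,0,-0.017,0],[-0.002,0,-0.018,0],[-0.002,0,-0.018,0]]]' 0|grep -E "eef|ft"; python3 - <<'E'
from beads import *
f,*_=beads("top");beads("side");pan()
E
```

```text
eef_pos: [572.1, -32.0, 95.4]
ft_force: [-0.4, -1.0, -1.5]
scoop lip tray X 115.75513516422849 Y 0.3891999127355644 underside 30.472370895640594
orange 65 X 108.5 Y -34.4 z 57.9
amber 53 X 91.8 Y 29.5 z 55.9
blue 24 X 108.2 Y 0.0 z 57.2
scoop lip tray X 115.83566235422316 Y 0.42582689089878833 underside 30.359553040867013
red 43 X 107.7 Y -19.5 z 53.0
orange 49 X 106.9 Y -38.7 z 52.2
amber 72 X 90.0 Y 32.5 z 52.1
green 39 X 107.5 Y 21.9 z 52.9
teal 56 X 107.3 Y 40.0 z 53.5
blue 44 X 107.2 Y 1.4 z 53.7
top 1019 slope x,y [ 0.039 -0.01 ] z pan at X=20,90 32.751689951205826 35.49824750767737 underside exp 31.15955304086701
 tray X [ 44.46  124.579] Y [-52.07   52.127] ((512.6449584960938, -20.366558074951172), (110.13693237304688, 80.8130874633789), 78.27678680419922)
side 1079 slope x,y [ 0.048 -0.   ] z pan at X=20,90 32.940133551546765 36.271386684716106 underside exp 31.15955304086701
 tray X [ 44.328 121.939] Y [-53.828  58.822] ((512.59423828125, -21.769126892089844), (114.98143768310547, 80.1356201171875), 78.2110366821289)
```

```bash
python3 -m crank '[[[0,0,-0.003,0],[0,0,-0.009,0],[0,0,-0.016,0],[0,0,-0.024,0],[0,0,-0.032,0],[0,0,-0.04,0],[0,0,-0.048,0],[0,0,-0.053,0],[0,0,-0.056,0],[0,0,-0.056,0]]]' 0|grep -E "eef|ft"; cat > rel.py <<'E'
from h import *
np.set_printoptions(precision=1,suppress=True)
def rel(n):
    f=viewer.grab_frame(n);c=cloud(f);s=observe();p=np.array(s["eef_pos"]);R=Rot.from_quat(s["tool_rot"]).as_matrix()
    q=c-p;X=q@R[:,0]-48;Y=q@R[:,1];z=c[...,2]-p[2]+64.8
    hsv=cv2.cvtColor(f["image"],cv2.COLOR_RGB2HSV);hs=hsv[...,0].astype(int)
    m=(X>-60)&(X<70)&(abs(Y)<70)&(z>0)&(z<40)&(hsv[...,1]>100)&(hsv[...,2]>35)
    out=[]
    for nm,(a,b) in dict(red=(172,190),orange=(4,12),amber=(13,22),green=(55,80),teal=(85,104),blue=(105,130)).items():
        h=np.where(hs<3,hs+180,hs) if nm=="red" else hs
        k=m&(h>=a)&(h<=b)
        if k.sum()>8: out.append((nm,int(k.sum()),float(X[k].mean().round(1)),float(Y[k].mean().round(1)),float(z[k].max().round(1))))
    print(n,round(s["time"],2),"p",p,"yaw",round(float(np.degrees(np.arctan2(R[1,0],R[0,0]))),1),out)
    return f
if __name__=="__main__": rel("side");rel("top")
E
python3 rel.py
```

```text
eef_pos: [572.4, -31.9, 137.9]
ft_force: [-0.7, -0.3, -2.9]
side 12.65 p [572.2 -31.9 137.5] yaw 168.4 [('red', 45, 34.0, 19.3, 22.6), ('orange', 48, 34.7, 38.0, 22.3), ('amber', 83, 18.2, -32.4, 22.1), ('green', 39, 35.4, -22.8, 23.2), ('teal', 63, 34.9, -42.3, 23.0), ('blue', 44, 34.7, -1.4, 22.8)]
top 12.7 p [572.  -32.  137.1] yaw 168.4 [('orange', 67, 36.5, 35.2, 29.5), ('amber', 55, 20.3, -28.5, 29.0), ('blue', 24, 37.1, 1.2, 24.8)]
```

```bash
python3 -m crank '[[[0.002,0,0,0],[0.006,0,0,0],[0.012,0,0,0],[0.02,0,0,0],[0.028,0,0,0],[0.036,0,0,0],[0.043,0,0,0],[0.048,0,0,0],[0.05,0,0,0],[0.05,0,0,0]]]' 0|grep -E "eef|ft"; python3 rel.py
```

```text
eef_pos: [535.1, -24.3, 137.5]
ft_force: [-0.2, 0.6, -2.6]
side 13.58 p [535.4 -24.3 137.4] yaw 168.4 [('red', 43, 34.9, 18.3, 23.3), ('orange', 45, 34.9, 37.9, 22.2), ('amber', 83, 18.7, -32.0, 23.1), ('green', 36, 36.0, -22.8, 23.1), ('teal', 66, 35.8, -41.2, 21.8), ('blue', 46, 35.6, -1.8, 21.5)]
top 13.63 p [535.6 -24.4 137.4] yaw 168.4 [('orange', 66, 36.9, 35.9, 26.3), ('amber', 58, 20.6, -28.9, 27.1), ('blue', 29, 37.5, 0.2, 25.8)]
```

The 37 mm forward move did not shift the beads on the pan, so gentle transport is safe. I'll carry them sideways to the box with smooth ramps.

```bash
python3 -m crank '[[[0,0.0013,0,0],[0.0002,0.0038,0,0],[0.0004,0.0075,0,0],[0.0006,0.0125,0,0],[0.0009,0.0188,0,0],[0.0012,0.0263,0,0],[0.0016,0.035,0,0],[0.0021,0.045,0,0],[0.0026,0.0563,0,0],[0.0032,0.0688,0,0],[0.0039,0.0825,0,0],[0.0046,0.0975,0,0]]]' 0|grep -E "eef|ft"
python3 -m crank '[[[0.0007,0.015,0,0],[0.0014,0.03,0,0],[0.0021,0.045,0,0],[0.0028,0.06,0,0],[0.0035,0.075,0,0],[0.0042,0.09,0,0],[0.0049,0.105,0,0],[0.0056,0.12,0,0],[0.0063,0.135,0,0],[0.007,0.15,0,0],[0.0077,0.165,0,0],[0.0085,0.18,0,0]]]' 0|grep -E "eef|ft"
python3 -m crank '[[[0.0007,0.0154,0,0],[0.0014,0.0308,0,0],[0.0021,0.0462,0,0],[0.0028,0.0616,0,0],[0.0036,0.077,0,0],[0.0043,0.092,0,0],[0.005,0.1058,0,0],[0.0056,0.1183,0,0],[0.0061,0.1295,0,0]]]' 0|grep -E "eef|ft"
python3 -m crank '[[[0.0005,0.01,0,0],[0.0009,0.0188,0,0],[0.0013,0.0263,0,0],[0.0016,0.0325,0,0],[0.0018,0.0375,0,0],[0.002,0.0413,0,0],[0.0021,0.0438,0,0],[0.0021,0.045,0,0],[0.0021,0.045,0,0],[0.0021,0.045,0,0]]]' 0|grep -E "eef|ft"; python3 rel.py; python3 st.py 588 311 117
```

```text
eef_pos: [546.9, 49.0, 137.3]
ft_force: [0.7, 0.7, -2.7]
eef_pos: [567.8, 182.5, 137.2]
ft_force: [-0.6, -0.1, -1.7]
eef_pos: [582.9, 278.5, 137.2]
ft_force: [0.1, 0.3, -2.3]
eef_pos: [588.0, 310.7, 137.3]
ft_force: [0.3, 0.4, -2.7]
side 17.27 p [588.  310.6 137.3] yaw 168.4 [('red', 15, 33.6, 17.8, 21.5), ('orange', 24, 35.2, 33.9, 21.5), ('amber', 47, 18.8, -32.3, 22.6), ('green', 15, 35.8, -22.5, 20.9), ('teal', 38, 35.6, -41.1, 22.6), ('blue', 18, 35.3, -1.7, 21.3)]
top 17.32 p [588.  310.6 137.3] yaw 168.4 [('red', 48, 37.2, 19.7, 27.5), ('orange', 59, 37.0, 37.9, 26.1), ('amber', 59, 20.4, -30.5, 26.0), ('green', 26, 36.9, -20.4, 27.6), ('teal', 37, 37.2, -40.7, 27.1), ('blue', 44, 37.3, -0.2, 25.9)]
t 17.32 p [587.977 310.595 137.284] yaw 168.36326551426697 F [ 0.393 -0.687 -2.837] op 23.29319520787927 gf 59.415117502212524 q [ 0.779  0.41  -0.133 -0.    -1.027 -2.552]
scaled [0.    0.001 0.027]
```

```bash
python3 -m crank '[[[0.0005,0,0.001,0],[0.002,0,0.004,0],[0.004,0,0.009,0],[0.0065,0,0.015,0],[0.009,0,0.021,0],[0.011,0,0.025,0],[0.012,0,0.0275,0],[0.012,0,0.028,0],[0.012,0,0.028,0]]]' 0|grep -E "eef|ft"; python3 rel.py | tail -1
python3 - <<'E'
from h import *
f=viewer.grab_frame("side");c=cloud(f);m=(abs(c[...,0]-515)<64)&(abs(c[...,1]-325)<75)&(c[...,2]>38)&(c[...,2]<56)
z=c[...,2][m];print(np.histogram(z,bins=np.arange(38,58,2)))
E
```

```text
eef_pos: [579.2, 312.7, 116.1]
ft_force: [0.2, 0.9, -1.6]
top 18.17 p [579.4 312.8 116.4] yaw 168.4 [('red', 49, 37.8, 19.7, 24.5), ('orange', 57, 37.0, 38.8, 26.8), ('amber', 55, 20.6, -30.9, 25.7), ('green', 24, 37.9, -19.5, 25.6), ('teal', 35, 37.5, -41.0, 29.1), ('blue', 46, 37.1, 0.2, 25.3)]
(array([ 49,  46,  69,  78,  17,   5,  41, 146,  54]), array([38, 40, 42, 44, 46, 48, 50, 52, 54, 56]))
```

Beads are steady, and the pan is about 7 mm above the rim with them over the box. Next is a sharp pull back.

```bash
python3 -m crank '[[[-0.056,0,0,0],[-0.112,0,0,0],[-0.16,0,0,0],[-0.16,0,0,0],[-0.16,0,-0.02,0],[-0.16,0,-0.03,0]]]' 0|grep -E "eef|ft"; python3 rel.py | tail -1
python3 - <<'E'
from h import *
b=viewer.grab_frame("side");a=viewer.grab_frame("top")
im=np.hstack([a["image"][160:300,70:270],cv2.resize(b["image"][110:210,200:350],(210,140))]);cv2.imwrite("pics/a5.png",cv2.resize(im[:,:,::-1],None,fx=1.9,fy=1.9))
E
```

```text
eef_pos: [697.6, 287.8, 139.0]
ft_force: [-0.4, 0.5, -1.4]
top 18.82 p [697.9 289.  141. ] yaw 168.4 []
```

View pics/a5.png

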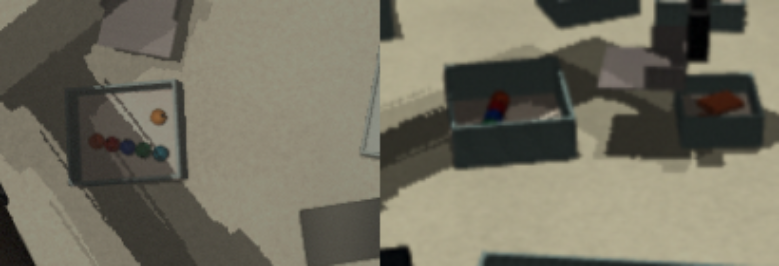

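All six beads are in the store box: five in a row and amber above them. I'll stand the scoop on the free table between box and tray.

```bash
python3 st.py 625 140 141; python3 -m crank '[[[0.015,-0.03,0,0],[0.02,-0.08,0,0],[0.03,-0.13,0,0],[0.04,-0.17,0,0],[0.055,-0.2,0,0],[0.057,-0.21,0,0],[0.057,-0.21,0,0],[0.057,-0.21,0,0]]]' 0|grep -E "eef|ft";python3 -m crank '[[[0,0,0.02,0],[0,0,0.05,0],[0,0,0.075,0],[0,0,0.088,0],[0,0,0.09,0],[0,0,0.09,0]]]' 0|grep -E "eef|ft"; python3 st.py
```

```text
t 18.92 p [696.569 288.862 139.36 ] yaw 168.39783968098504 F [-1.301 -0.108 -2.032] op 23.15094382264301 gf 59.61530148983002 q [ 0.65   0.543  0.095 -0.    -1.121 -2.423]
scaled [ 0.054 -0.214 -0.002]
eef_pos: [623.2, 143.0, 139.2]
ft_force: [1.3, 0.5, -1.0]
eef_pos: [623.3, 143.4, 70.7]
ft_force: [0.2, -0.4, -0.5]
t 20.08 p [623.282 143.395  70.665] yaw 168.43328477356596 F [ 0.23  -0.371 -0.489] op 23.35722107137607 gf 59.61648881435394 q [ 0.531  0.44  -0.261  0.    -0.871 -2.304]
```

```bash
python3 -m crank '[[[0,0,0.003,0],[0,0,0.005,0],[0,0,0.005,0],[0,0,0.005,0]]]' 0|grep -E "eef|ft";python3 -m crank '[[[0,0,0.0015,0],[0,0,0.0015,0],[0,0,0.0015,0]]]' 0|grep -E "eef|ft";python3 -m crank '[[[0,0,0.0015,0],[0,0,0.0015,0],[0,0,0.0015,0]]]' 0|grep -E "eef|ft"
```

```text
eef_pos: [623.5, 143.0, 68.2]
ft_force: [0.2, -0.2, -0.6]
eef_pos: [623.2, 142.8, 66.5]
ft_force: [-0.2, -0.3, -1.4]
eef_pos: [623.2, 142.9, 65.3]
ft_force: [0.7, -0.4, -1.2]
```

```bash
python3 -m crank '[[[0,0,0.001,0],[0,0,0.001,0],[0,0,0.001,0]]]' 0|grep -E "eef|ft"; python3 -m crank '[[[0,0,0,0],[0,0,0,0],[0,0,0,0],[0,0,0,0],[0,0,0,0],[0,0,0,0],[0,0,0,0],[0,0,0,0]]]' 1|grep -E "eef|ft|op"; python3 -m crank '[[[0,0,-0.02,0],[0,0,-0.05,0],[0,0,-0.1,0],[0,0,-0.15,0],[0,0,-0.15,0],[0,0,-0.15,0],[0,0,-0.15,0],[0,0,-0.15,0]]]' 1|grep -E "eef|ft|op"
python3 - <<'E'
from h import *
b=viewer.grab_frame("side");a=viewer.grab_frame("top")
im=np.hstack([a["image"][100:300,70:330],b["image"][100:300,160:420]]);cv2.imwrite("pics/a6.png",cv2.resize(im[:,:,::-1],None,fx=1.5,fy=1.5))
c=cloud(b);q=c[...,:2]-np.array([623.2,142.9]);t=np.radians(168.4);X=q@[np.cos(t),np.sin(t)];Y=q@[np.sin(t),-np.cos(t)];m=(X>25)&(X<85)&(abs(Y)<35)
print(np.linalg.lstsq(np.c_[X[m],Y[m],np.ones(m.sum())],c[...,2][m],rcond=None)[0],np.median(c[...,2][m]))
E
```

```text
eef_pos: [623.5, 142.8, 65.0]
ft_force: [1.0, -0.8, 1.9]
eef_pos: [623.1, 142.8, 64.5]
ft_force: [-0.1, -0.1, -0.6]
opening: 85.3
eef_pos: [622.4, 142.6, 175.9]
ft_force: [0.6, 0.5, -1.1]
opening: 85.6
[ -5.55855267  -5.03369446 405.7475366 ] 322.7673809349173
```

View pics/a6.png

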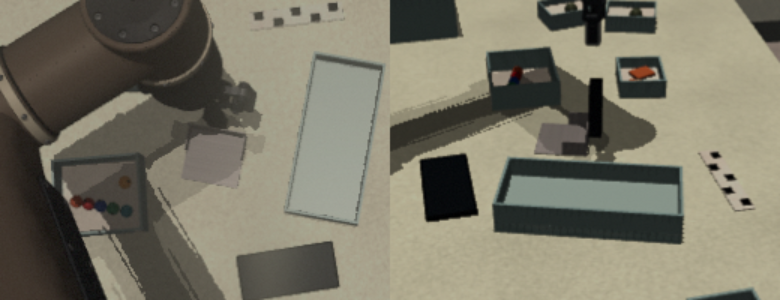

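The tray is empty, all six beads are in the box, and the scoop stands upright and released with the gripper clear above it.

```bash
python3 -c "
from plant import job
print(job.close_job())"
```

```text
the job is handed in; nothing more can be done
None
```

I scooped all six beads into the storage box in one trip, stood the scoop back on the table, released it, and handed the job in; no verdict was returned.

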